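Tip the front row of balls out of a latched counting tray

TASK

Set the small steel bin on the bench under the low front lip of the tilting ball tray. Then reach in under the lamp and pinch the two side buttons of the tray's handle to unlatch it, raise the handle so the tray tips just far enough for its front row of three balls to roll over the lip into the bin while the back row stays in the tray, and lower the tray level again until it latches. Leave the bin with its balls standing there, do not touch the balls, and leave the other things on the bench alone.

Things in the scene. Friction and masses are not known exactly. Their poses are not given: they have to be found in the camera images.
- tray_stand: grey metal stand fixed to the bench, carrying the tilting ball tray. Origin: on the bench top right below the middle of the tray's hinge line. Axes: x level, from the hinge back towards the handle (away from the spilling lip), y along the hinge, z up. Base plate x 12..150, y -60..60 mm, 8 mm thick. In front of x = 12 mm it has nothing below 50 mm height, so a bin can be slid in there.
- hinge (a point): middle of the tray's hinge line, on the stand 62 mm above the bench; fixed, axes as the stand's. Two hinge arms beside it (37 to 44 mm to each side) reach 6 mm further forward, at heights 50 to 70 mm; behind, two keeper posts stand 66 to 90 mm to +x, 30 to 47 mm to each side, up to 66 mm above the bench, below the buttons.
- tray (a joint): tilt of the tray about its hinge, rad: 0 = level on its rest and latched; grows as the handle end rises and the lip dips; at most 1.25. Swings freely, falls back if let go. A front-row ball rolls over the low lip at about 0.65 rad, a back-row ball over its higher ridge at about 0.93; 0.75 to 0.82 held for a second empties only the front row.
- tray_lip (a point): middle of the tray's spilling edge (top of the low lip), over the hinge line, 68 mm above the bench when level; axes as the stand's, tilting with the tray. Aluminium tray, 55 mm from lip to back wall, 69 mm wide, walls 20 mm high; lip 2 mm and row ridge 4 mm above the floor. Balls fall 15 to 40 mm in front of the hinge line, within 32 mm either side of its middle.
- tray_grip (a point): point to pinch: middle of the handle block between its buttons, in the tray's frame 78 mm behind and 42 mm above the hinge line (104 mm above the bench when level); moves and tilts with the tray, axes as tray_lip. Grey block 40 mm (x) by 36 (y), top 20 mm above this point. On its +y and -y sides round black buttons, 30 mm across, centred on this point, outer faces 58 mm apart free, 46 pressed.
- button_left (a joint): left (stand's +y) release button, m: 0 = out, 0.006 = pressed home (about 9 N, spring return). Its steel hook sits under a keeper lip of the stand and is clear from about 0.003. Both buttons must be pressed to raise the tray and stay pressed until it is lowered right home; let go there, they latch it.
- button_right (a joint): right (stand's -y) release button, as button_left. The buttons are plain flat discs: pinching fingers can turn on them about the y axis, so the fingers need not tilt as the tray does.
- lamp_edge (a point): middle of the lower front edge of a lamp head fixed on the stand over the handle: 110 mm wide (y), from this edge 80 mm back in +x and 22 mm up, on a column behind. The edge lies 80 mm above tray_grip (184 mm above the bench), 8 mm nearer the lip, so a gripper cannot come down upright on the handle: lean it towards the lip side about 35 to 40 degrees, fingers pointing down and in under the lamp.
- bin: small loose open steel parts bin, 72 mm (x) by 104 mm (y), 42 mm high, walls and floor 3 mm, about 0.25 kg, with an upright flat tab on the middle of its -x side. Origin: centre of the box's underside (without tab); x points away from the tab, y along the long side, z up.
- bin_grip (a point): grasp point on the bin's tab: 40 mm to -x of the bin's middle, 66 mm above its underside. The tab is 28 mm wide (y), 8 mm thick (x), and ends 16 mm above this point; the box's rim is 24 mm below it.
- tray_back_row (a point): middle of the floor of the tray's back row pocket (22 mm by 63 mm), 40 mm behind the hinge line; tilts with the tray. Axes as tray_lip.
- tape_roll: loose roll of black insulating tape lying flat, 67 mm across, 19 mm high; origin under its centre. Bystander.
- small_motor: loose small motor in a brass bracket, 33x46x25 mm; origin under its centre. Bystander.
- torch: loose short black torch standing on its tail, 33 mm across, 58 mm high; origin under its centre. Bystander.
- plug_adapter: loose black plug adapter, 37x53x37 mm; origin under its centre. Bystander.
- front_ball_1: steel ball, 20 mm across, 33 g, origin at its centre; at the start in the tray's front row (next to the lip), place 1 counted from the stand's -y side.
- front_ball_2: steel ball, 20 mm across, 33 g, origin at its centre; at the start in the tray's front row (next to the lip), place 2 counted from the stand's -y side.
- front_ball_3: steel ball, 20 mm across, 33 g, origin at its centre; at the start in the tray's front row (next to the lip), place 3 counted from the stand's -y side.
- back_ball_1: steel ball, 20 mm across, 33 g, origin at its centre; at the start in the tray's back row (next to the back wall), place 1 counted from the stand's -y side.
- back_ball_2: steel ball, 20 mm across, 33 g, origin at its centre; at the start in the tray's back row (next to the back wall), place 2 counted from the stand's -y side.
- back_ball_3: steel ball, 20 mm across, 33 g, origin at its centre; at the start in the tray's back row (next to the back wall), place 3 counted from the stand's -y side.
Mind the look-alikes: they are no part of the job. Of the things that look like the bin, take the one that is farthest to the robot's left at the start.

How it is judged:
On the way, in this order (a step that is already met when the one before it is completed fails the run):
1. the bin stands under the lip, with the tray still level (x of bin in the frame of tray_stand between -0.085 and 0.01 m and y of bin in the frame of tray_stand between -0.04 and 0.04 m and height (world z) of bin below 0.006 m and value of joint tray below 0.04 rad), for 0.2 s.
2. the tray is raised with both buttons pinched (value of joint tray above 0.3 rad and value of joint each of button_left, button_right above 0.003 m), for 0.1 s.
3. the three front balls are in the bin (x of front_ball_1 in the frame of bin between -0.034 and 0.034 m and y of front_ball_1 in the frame of bin between -0.05 and 0.05 m and z of front_ball_1 in the frame of bin between 0 and 0.04 m and x of front_ball_2 in the frame of bin between -0.034 and 0.034 m and y of front_ball_2 in the frame of bin between -0.05 and 0.05 m and z of front_ball_2 in the frame of bin between 0 and 0.04 m and x of front_ball_3 in the frame of bin between -0.034 and 0.034 m and y of front_ball_3 in the frame of bin between -0.05 and 0.05 m and z of front_ball_3 in the frame of bin between 0 and 0.04 m), for 0.2 s.
At the end, for the whole second after the job is handed in: The three front balls lie at rest in the bin, the three back balls are still in the tray's back row (12 mm), the tray is level (0.04 rad) and latched, buttons out (1.5 mm); the bin stands under the lip, its middle 85 mm before to 10 mm behind the hinge line, within 40 mm sideways (all of step 1 and all of step 3 and x of back_ball_1 in the frame of tray_back_row between -0.012 and 0.012 m and z of each of back_ball_1, back_ball_2, back_ball_3 in the frame of tray_back_row below 0.02 m and x of back_ball_2 in the frame of tray_back_row between -0.012 and 0.012 m and x of back_ball_3 in the frame of tray_back_row between -0.012 and 0.012 m and value of joint each of button_left, button_right below 0.0015 m and angle between bin's own z axis and vertical below 0.08 rad and linear speed of bin below 0.02 m/s and linear speed of each of front_ball_1, front_ball_2, front_ball_3 below 0.05 m/s); the robot touches nothing.
It fails at once if a back-row ball leaves its row (not (x of back_ball_1 in the frame of tray_back_row between -0.012 and 0.012 m and z of back_ball_1 in the frame of tray_back_row below 0.02 m) or not (x of back_ball_2 in the frame of tray_back_row between -0.012 and 0.012 m and z of back_ball_2 in the frame of tray_back_row below 0.02 m) or not (x of back_ball_3 in the frame of tray_back_row between -0.012 and 0.012 m and z of back_ball_3 in the frame of tray_back_row below 0.02 m)).
It fails at once if the gripper or arm touches a ball (contact force between any of the fingers, the arm and front_ball_1 above 0.3 N or contact force between any of the fingers, the arm and front_ball_2 above 0.3 N or contact force between any of the fingers, the arm and front_ball_3 above 0.3 N or contact force between any of the fingers, the arm and back_ball_1 above 0.3 N or contact force between any of the fingers, the arm and back_ball_2 above 0.3 N or contact force between any of the fingers, the arm and back_ball_3 above 0.3 N).
It fails at once if a bystander is pushed more than 30 mm (distance of any of tape_roll, small_motor, torch, plug_adapter from where it was at the start of the episode above 0.03 m).
It also fails if it takes over 58 s, if anything falls off the work surface, if the arm or the gripper's body presses on something with over 40 N, if the wrist force passes 120 N, or if a joint passes its speed limit or range.

ROBOT

A 6-joint arm with a two-finger parallel gripper is mounted at the origin on a cart in front of the work surface, level with it; the furniture and walls round the work are solid. World frame = base frame: x ahead of the robot, y to its left, z up, the work surface at z = 0. Lengths are in m, angles in rad, forces in N, time in s.
With the tool pointing down it reaches from about 0.35 to 0.725 m from the base axis. Payload 6 kg.
Tool frame: the origin (TCP) lies between the finger pads; the fingertips stand 22 mm ahead of it and the grasp point (between the pads) lies 3 mm ahead of it (ctrl.tip_reach is the distance from the TCP to the fingertips, in m); z points along the fingers, y is the line along which they close (so a half turn about z gives the same grasp; the last joint's range is limited). The gripper opens to 85 mm and grips with 20 to 120 N. Pads are 22 mm wide; open, the fingers measure 114 mm over their backs; the gripper's body (76 mm by 85 mm) begins 54 mm behind the grasp point. The pads swing forward as they close: fully open they stand 13 mm farther back than shut.
Start: joints at [1.588, 0.04, 0.085, 0, -1.615, -0.334], TCP at [0.187, 0.57, 0.253] pointing down, gripper open.
Joint ranges: [-2.56, 2.56], [-1.29, 2.01], [-1.08, 1.49], [-3.29, 1.98], [-2.81, -0.18], [-2.99, 2.99]. Speed limits (rad/s): [2.57, 2.57, 3.01, 3.14, 3.14, 3.14].

INTERFACE

Orientations are given as a unit quaternion [x, y, z, w].
In Python, from bench import status, optics, order, ctrl gives the robot as it stands. The module is installed in compiled form; this text tells all that it offers.
- The arm moves only by the shell command python3 -m inch 'ROWS' [FORCE]. ROWS is JSON, a list that holds one entry, the list of rows, each a list of 7 numbers: the shift along the tool's x, y, z in units of 0.2 m (1.0 is 0.2 m), then the turn, a rotation vector about the tool's x, y, z in units of 120 degrees (1.0 is 120 degrees), then the closure, from 0 (fully open) to 1 (shut). In form: [[[x, y, z, rx, ry, rz, jaw], ...]]. A call has 1 to 8 rows; each row shifts and turns the commanded pose from where the row before left it, along the tool's axes as they then stand; what a row does not reach is not made up. A row lasts 1/10 s, in which the tool goes at most 50 mm and 8.59 degrees, less where a joint would pass 70% of its speed; a pose out of reach is approached as far as the arm can. A call with a number of a shift or a turn outside -1 to 1 is refused whole. A call with a gripper value outside its range is refused whole. The fingers move at their own pace and stop on an object; FORCE is the grip in N (left out, the last holds). Time passes only in rows, so rows that do not move let the fingers close. It gives the time, the measured TCP pose, the force, the opening and the grip force at its end, in the units of the state.
- status.sense(): the state, without advancing time (a new reading comes with each control period).
- optics.snapshot(name): name is "side" or "top"; returns the picture (384x512x3 uint8, red, green, blue); there is no depth.
- optics.camera_model(name): a dict with "fx", "fy", "cx", "cy" (pixels), "world_from_camera" (4x4, takes a point from camera to world coordinates). Camera axes: x right, y down, z forward; pixel columns grow to the right and rows downward; lengths in m; the calibration is good to about 2 mm. A picture is of the moment at which its call begins. camera_model takes no time and is no camera call.
- order.sign_off(): hands the job in; it is judged then, once.
The state is a dict: "clock": time; "joint_pos": joint angles; "qd": joint speeds; "joint_torque": joint torques, N m; "ee_pos": TCP position; "tool_rot": TCP orientation; "force": force on the tool from outside, world axes, zero at the start; "moment": the same for the moment, N m; "grip_width": finger opening in m; "grasp_force": force on a finger pad.
Only numpy, scipy, OpenCV 4.12 (cv2) and the standard library are available. Lean on these libraries where they do the work, as an engineer would, in place of code of your own. Each camera call takes 0.05 s, during which the arm holds its last target. There are 200 camera calls.

## Working session

There is one attempt and no reset: what is moved stays moved. The work goes in short steps, Python scripts to look and compute and a shell command to move; the robot and the scene stay as the last step left them, time stands still between calls to the robot, and variables do not carry over. Pictures are saved under pics/ and viewed, at most 10 in all, crops included, and the job is handed in when it is done.

```bash
mkdir -p pics
python3 - <<'E'
from bench import status, optics, order, ctrl
import cv2, numpy as np
print(status.sense()); print(ctrl.tip_reach)
for n in("side","top"):
    im=optics.snapshot(n); cv2.imwrite(f"pics/{n}0.png",im[:,:,::-1]); 
    m=optics.camera_model(n); print(n,m["fx"],m["fy"],m["cx"],m["cy"]); print(np.round(m["world_from_camera"],4).tolist())
a=cv2.imread("pics/top0.png"); cv2.imwrite("pics/top0b.png",cv2.resize(a,(800,600),interpolation=cv2.INTER_CUBIC))
a=cv2.imread("pics/side0.png"); cv2.imwrite("pics/side0b.png",cv2.resize(a,(800,600),interpolation=cv2.INTER_CUBIC))
E
```

```text
{'clock': 0.0, 'joint_pos': array([ 1.58769584e+00,  4.08273814e-02,  8.37410483e-02, -4.49425617e-04,
       -1.61551477e+00, -3.33690789e-01]), 'qd': array([ 0.00096364, -0.00102652,  0.0004731 , -0.00148407,  0.00107594,
       -0.00169012]), 'joint_torque': array([-6.94807277e-04, -3.68202353e+01,  3.47420454e+01,  6.93205833e+00,
       -5.34614941e-03, -1.18352722e-05]), 'ee_pos': array([0.18675076, 0.5698695 , 0.25223442]), 'tool_rot': array([ 9.87482742e-01, -1.57724346e-01, -6.36813586e-05,  9.27711157e-04]), 'force': array([ 0.21740149,  0.05534663, -0.47319994]), 'moment': array([-0.00531939,  0.00184808,  0.04820643]), 'grasp_force': 0.0, 'grip_width': 0.0854843138507275}
0.022
side 420.7715383494164 420.7715383494164 257.2660799118742 181.2209032133245
[[0.0116, -0.6687, 0.7434, -0.8982], [-0.9999, -0.0027, 0.0131, -0.1612], [-0.0067, -0.7435, -0.6687, 1.4277], [0.0, 0.0, 0.0, 1.0]]
top 457.62048057931935 457.62048057931935 261.4783940008312 189.36622212310212
[[-0.0291, -0.9859, 0.1645, 0.2763], [-0.9996, 0.0289, -0.0038, -0.1384], [-0.001, -0.1646, -0.9864, 1.6953], [0.0, 0.0, 0.0, 1.0]]
```

View pics/top0b.png

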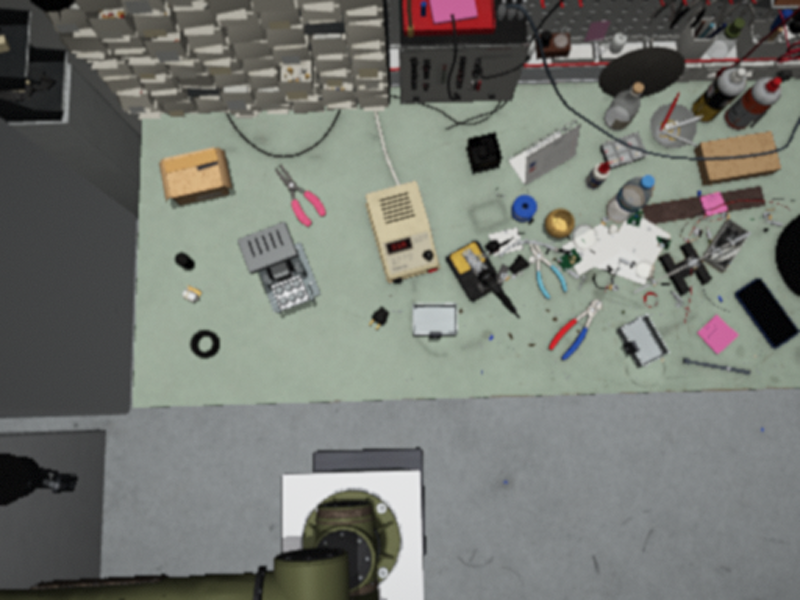

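View pics/side0b.png

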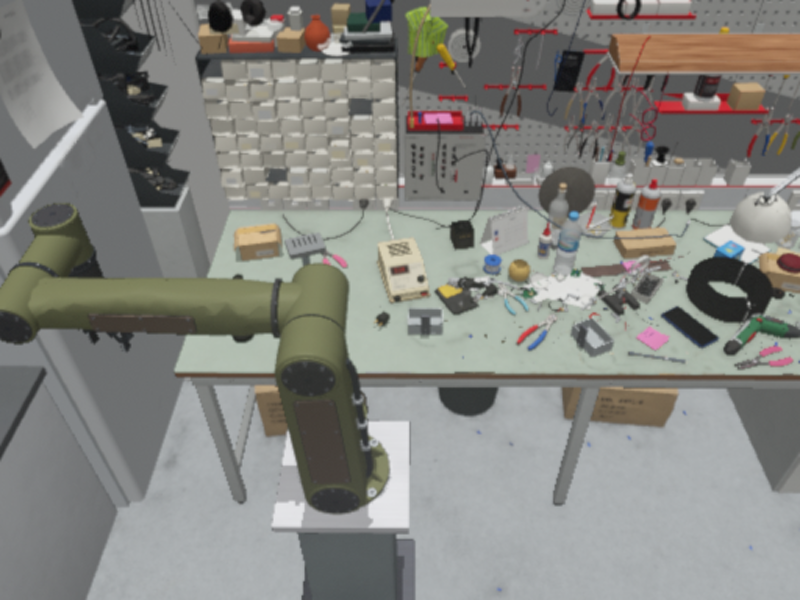

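The top view shows the stand with its balls at about (280,268) of the 800x600 picture, and two bins at (435,320) and (642,340). The left bin, at (435,320), is the one to take. I'll zoom in to measure.

```bash
cat > h.py <<'E'
import numpy as np
from bench import optics
def ray(n,u,v):
    m=optics.camera_model(n);T=np.array(m["world_from_camera"])
    return T[:3,3],T[:3,:3]@np.array([(u-m["cx"])/m["fx"],(v-m["cy"])/m["fy"],1])
def at(n,u,v,z):
    o,d=ray(n,u,v); return o+d*(z-o[2])/d[2]
def px(n,p):
    m=optics.camera_model(n);T=np.linalg.inv(np.array(m["world_from_camera"]))
    c=T[:3,:3]@np.asarray(p)+T[:3,3]; return np.array([m["fx"]*c[0]/c[2]+m["cx"],m["fy"]*c[1]/c[2]+m["cy"]])
E
python3 - <<'E'
import cv2
a=cv2.imread("pics/top0.png")
c1=cv2.resize(a[135:210,145:212],None,fx=8,fy=8,interpolation=cv2.INTER_CUBIC)
c2=cv2.resize(a[185:230,255:300],None,fx=5.7,fy=5.7,interpolation=cv2.INTER_CUBIC)
import numpy as np
out=np.zeros((600,800,3),np.uint8); out[:c1.shape[0],:c1.shape[1]]=c1; out[:c2.shape[0],540:540+c2.shape[1]]=c2[:, :260]
b=cv2.imread("pics/side0.png"); c3=cv2.resize(b[190:220,255:290],None,fx=7,fy=7,interpolation=cv2.INTER_CUBIC); out[270:480,540:785]=c3
cv2.imwrite("pics/z1.png",out)
E
```

```text
(no output)
```

View pics/z1.png

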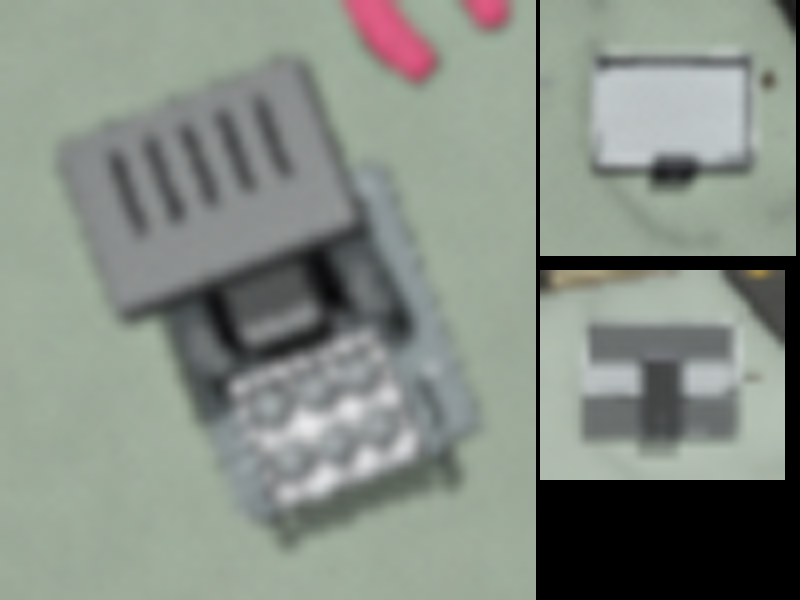

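The crop shows the stand's lip facing the robot, yawed a little to the left, with the lamp behind it. The bin's tab, at crop (673,172), points towards the robot. Next I'll fit the poses from these pixels.

```bash
cat > fit.py <<'E'
import numpy as np
from scipy.optimize import least_squares
from h import *
def c1(X,Y): return np.array([145+(X+.5)/8-.5,135+(Y+.5)/8-.5])
def c2(X,Y): return np.array([255+(X-540+.5)/5.7-.5,185+(Y+.5)/5.7-.5])
def c3(X,Y): return np.array([255+(X-540+.5)/7-.5,190+(Y-270+.5)/7-.5])
def fit(obs,x0):
    def w(p,q): c,s=np.cos(p[2]),np.sin(p[2]); return [p[0]+c*q[0]-s*q[1],p[1]+s*q[0]+c*q[1],q[2]]
    f=lambda p:np.concatenate([px(n,w(p,q))-u for n,q,u in obs])
    r=least_squares(f,x0,loss='soft_l1'); print(np.round(r.x,4),'yaw deg',np.degrees(r.x[2])); print(np.round(r.fun.reshape(-1,2),1).tolist()); return r.x
if __name__=="__main__":
    m=1e-3
    S=[((150,55,206),(62,143)),((150,-55,206),(303,60)),((70,55,184),(122,320)),((70,-55,184),(362,228)),
     ((12,60,8),(245,518)),((12,-60,8),(478,425)),((150,-60,8),(375,165)),
     ((40,20,76),(270,405)),((40,0,76),(318,385)),((40,-20,76),(365,368)),
     ((-6,40.5,60),(288,545)),((-6,-40.5,60),(455,482))]
    s=fit([("top",np.array(q)*m,c1(*u)) for q,u in S],[.5,.2,.35])
    B=[((36,52,42),(595,57)),((36,-52,42),(751,57)),((-36,-52,42),(751,172)),((-36,52,42),(592,172))]
    Bt=[("top",np.array(q)*m,c2(*u)) for q,u in B]
    C=[((36,52,42),(588,325)),((36,-52,42),(737,325)),((-36,-52,42),(740,396)),((-36,52,42),(582,396)),((-40,14,82),(643,362)),((-40,-14,82),(683,362))]
    Ct=[("side",np.array(q)*m,c3(*u)) for q,u in C]
    for o in (Bt,Ct,Bt+Ct): b=fit(o,[.4,.0,0])
    R=lambda a:np.array([[np.cos(a),-np.sin(a)],[np.sin(a),np.cos(a)]])
    print('bin grip',b[:2]+R(b[2])@[-.04,0]); 
    for xy in ([-.03,0],[-.07,0],[.078,0]): print(xy,s[:2]+R(s[2])@xy)
E
python3 fit.py
```

```text
[0.5383 0.1179 0.35  ] yaw deg 20.05429526059633
[[-1.1, 0.1], [-0.4, -1.3], [0.8, 1.1], [1.5, 0.7], [-0.3, 0.2], [0.8, 0.0], [0.9, -0.8], [0.9, 0.3], [0.1, 0.8], [-0.5, 0.9], [-1.5, -2.7], [-1.4, -3.0]]
[ 0.494  -0.2025 -0.0347] yaw deg -1.9887790308654163
[[-0.7, 0.2], [0.4, 0.4], [0.5, -0.2], [-0.3, -0.4]]
[ 0.4939 -0.2042 -0.0114] yaw deg -0.6558671158762549
[[-0.5, -0.4], [0.2, -0.2], [0.2, 0.6], [0.1, 0.4], [-0.3, -0.2], [0.2, -0.2]]
[ 0.4939 -0.2035 -0.025 ] yaw deg -1.4297216507027115
[[-0.5, 0.3], [0.6, 0.2], [0.9, -0.3], [0.1, -0.2], [-0.5, -0.5], [0.2, -0.0], [-0.1, 0.7], [-0.2, 0.3], [-0.5, -0.3], [-0.0, -0.1]]
bin grip [ 0.4539592  -0.20252883]
[-0.03, 0] [0.51016279 0.10763895]
[-0.07, 0] [0.47258806 0.09392253]
[0.078, 0] [0.61161454 0.14467328]
```

```bash
cat > ov.py <<'E'
import sys,cv2
from h import *
def overlay(img,n,s,u0,v0,u1,v1,k,out):
    a=cv2.resize(img[v0:v1,u0:u1],None,fx=k,fy=k,interpolation=cv2.INTER_CUBIC)
    c,si=np.cos(s[2]),np.sin(s[2])
    def P(q):
        q=np.array(q)*1e-3; p=px(n,[s[0]+c*q[0]-si*q[1],s[1]+si*q[0]+c*q[1],q[2]]); return tuple(int(round(t)) for t in ((p[0]-u0+.5)*k-.5,(p[1]-v0+.5)*k-.5))
    def rect(x0,x1,y0,y1,z,col): cv2.polylines(a,[np.array([P((x0,y0,z)),P((x1,y0,z)),P((x1,y1,z)),P((x0,y1,z))])],True,col,1)
    rect(12,150,-60,60,8,(0,255,255)); rect(70,150,-55,55,206,(0,0,255)); rect(70,150,-55,55,184,(255,0,255))
    rect(0,55,-34.5,34.5,86,(255,0,0)); rect(58,98,-18,18,124,(0,255,0))
    for y in(-1,1): rect(-6,12,37*y,44*y,70,(255,255,0))
    for x in(40,): 
        for y in(-21,0,21): cv2.circle(a,P((x,y,76)),3,(0,0,255),-1)
    cv2.imwrite(out,a)
E
python3 - <<'E'
from fit import *; from ov import overlay; import cv2
m=1e-3
S=[((150,55,206),(62,143)),((150,-55,206),(303,60)),((70,55,184),(122,320)),((70,-55,184),(362,228)),
     ((12,60,8),(245,518)),((12,-60,8),(478,425)),((150,-60,8),(375,165)),
     ((40,20,76),(270,405)),((40,0,76),(318,385)),((40,-20,76),(365,368))]
s=fit([("top",np.array(q)*m,c1(*u)) for q,u in S],[.5,.2,.35])
overlay(cv2.imread("pics/top0.png"),"top",s,145,135,212,210,8,"pics/ov1.png")
E
```

```text
[0.5392 0.1194 0.3436] yaw deg 19.68942063223796
[[-1.3, -0.3], [-0.5, -1.6], [0.5, 0.7], [1.2, 0.5], [-0.7, -0.2], [0.5, -0.1], [0.8, -1.1], [0.5, 0.0], [-0.2, 0.5], [-0.9, 0.7]]
```

View pics/ov1.png

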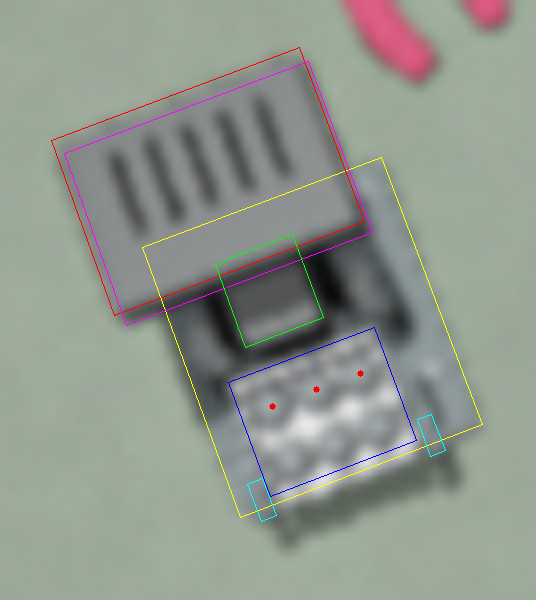

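The overlay agrees with the picture to about 0.5 px. The dark blobs in front of the arms are shadows. I'm taking the stand at (0.539, 0.1187), yaw 19.8°, and the bin's tab at (0.454, -0.2025), yaw -1.4°. Next is a helper that works out row increments.

```bash
cat > go.py <<'E'
import numpy as np, sys
from scipy.spatial.transform import Rotation as R
from bench import status
S=np.array([.539,.1187,0.]); YAW=np.radians(19.8)
def stand(x,y,z): return S+R.from_euler('z',YAW).apply(np.array([x,y,z])*1e-3)
def down(deg): return R.from_euler('z',deg,degrees=True)*R.from_quat([1,0,0,0])   # tool x at angle deg, z down
def rows(p0,r0,p1,r1,n):
    w=(r0.inv()*r1).as_rotvec()/n; M=sum((R.from_rotvec(w*k).as_matrix() for k in range(n)),np.zeros((3,3)))
    d=np.linalg.solve(M,r0.inv().apply(np.asarray(p1)-p0))
    print(n,'x',np.round(np.r_[d/.2,w/np.radians(120)],4).tolist(),'mm/row %.1f deg/row %.2f'%(np.linalg.norm(d)*1e3,np.degrees(np.linalg.norm(w))))
def chain(wps):
    s=status.sense(); p,r=s["ee_pos"],R.from_quat(s["tool_rot"])
    for p1,r1,n in wps:
        r1=r if r1 is None else r1; rows(p,r,p1,r1,n); p,r=np.asarray(p1),r1
E
python3 -c "
from go import *
chain([((.40,.43,.36),None,8),((.44,-.2,.26),down(-91.4),16),((.454,-.2025,.25),None,1),((.454,-.2025,.072),None,5)])"
```

```text
8 x [0.1539, 0.0417, -0.0672, 0.0, 0.0, 0.0] mm/row 34.6 deg/row 0.00
16 x [0.1754, 0.1178, 0.0314, 0.0, -0.0, 0.0382] mm/row 42.7 deg/row 4.58
1 x [0.0108, -0.0703, 0.05, 0.0, 0.0, 0.0] mm/row 17.4 deg/row 0.00
5 x [0.0, 0.0, 0.178, 0.0, 0.0, 0.0] mm/row 35.6 deg/row 0.00
```

```bash
python3 -m inch '[[[0.154,0.042,-0.067,0,0,0,0],[0.154,0.042,-0.067,0,0,0,0],[0.154,0.042,-0.067,0,0,0,0],[0.154,0.042,-0.067,0,0,0,0],[0.154,0.042,-0.067,0,0,0,0],[0.154,0.042,-0.067,0,0,0,0],[0.154,0.042,-0.067,0,0,0,0],[0.154,0.042,-0.067,0,0,0,0]]]' 60
python3 -m inch '[[[0.175,0.118,0.031,0,0,0.038,0],[0.175,0.118,0.031,0,0,0.038,0],[0.175,0.118,0.031,0,0,0.038,0],[0.175,0.118,0.031,0,0,0.038,0],[0.175,0.118,0.031,0,0,0.038,0],[0.175,0.118,0.031,0,0,0.038,0],[0.175,0.118,0.031,0,0,0.038,0],[0.175,0.118,0.031,0,0,0.038,0]]]'
python3 -m inch '[[[0.175,0.118,0.031,0,0,0.038,0.3],[0.175,0.118,0.031,0,0,0.038,0.3],[0.175,0.118,0.031,0,0,0.038,0.3],[0.175,0.118,0.031,0,0,0.038,0.3],[0.175,0.118,0.031,0,0,0.038,0.4],[0.175,0.118,0.031,0,0,0.038,0.4],[0.175,0.118,0.031,0,0,0.038,0.4],[0.175,0.118,0.031,0,0,0.038,0.4]]]'
python3 -m inch '[[[0,0,0,0,0,0,0.4],[0,0,0,0,0,0,0.4]]]'
python3 -c "
from go import *
s=status.sense();print(s['clock'],s['ee_pos'],R.from_quat(s['tool_rot']).as_matrix()[:,0],s['force'])
chain([((.454,-.2025,.13),down(-91.4),4),((.454,-.2025,.072),None,3)])"
```

```text
clock: 0.9
ee_pos: [0.401, 0.4286, 0.3606]
tool_rot: [0.987, -0.158, -0.0, 0.0]
force: [-0.6, 0.8, -0.8]
grip_width: 0.0853
grasp_force: 0.0
clock: 1.7
ee_pos: [0.524, 0.1197, 0.31]
tool_rot: [0.888, -0.46, -0.0, 0.0]
force: [0.8, 0.8, 0.4]
grip_width: 0.0855
grasp_force: 0.0
clock: 2.5
ee_pos: [0.4393, -0.2014, 0.2606]
tool_rot: [-0.699, 0.715, 0.0, -0.0]
force: [0.6, -1.1, 0.6]
grip_width: 0.0509
grasp_force: 0.0
clock: 2.7
ee_pos: [0.4398, -0.2007, 0.261]
tool_rot: [-0.7, 0.714, 0.0, -0.0]
force: [-0.1, 0.3, -0.1]
grip_width: 0.0512
grasp_force: 0.0
2.7 [ 0.43982347 -0.20066309  0.26104422] [-2.09697886e-02 -9.99780096e-01 -1.63823484e-04] [-0.12819082  0.30220607 -0.07934086]
4 x [0.0019, -0.0178, 0.1638, 0.0, 0.0, 0.0004] mm/row 33.0 deg/row 0.05
3 x [0.0, 0.0, 0.0967, 0.0, 0.0, 0.0] mm/row 19.3 deg/row 0.00
```

```bash
python3 -m inch '[[[0.002,-0.018,0.164,0,0,0,0.4],[0.002,-0.018,0.164,0,0,0,0.4],[0.002,-0.018,0.164,0,0,0,0.4],[0.002,-0.018,0.164,0,0,0,0.4],[0,0,0,0,0,0,0.4]]]'
python3 - <<'E'
import cv2
from bench import optics
t=optics.snapshot("top")[:,:,::-1]; s=optics.snapshot("side")[:,:,::-1]
import numpy as np
cv2.imwrite("pics/z2.png",np.hstack([cv2.resize(t[180:240,245:310],None,fx=6,fy=6,interpolation=2),cv2.resize(s[160:220,245:310],None,fx=6,fy=6,interpolation=2)]))
E
```

```text
clock: 3.2
ee_pos: [0.4529, -0.2002, 0.125]
tool_rot: [-0.701, 0.713, 0.004, -0.002]
force: [0.2, -0.4, -0.3]
grip_width: 0.0514
grasp_force: 0.0
```

View pics/z2.png

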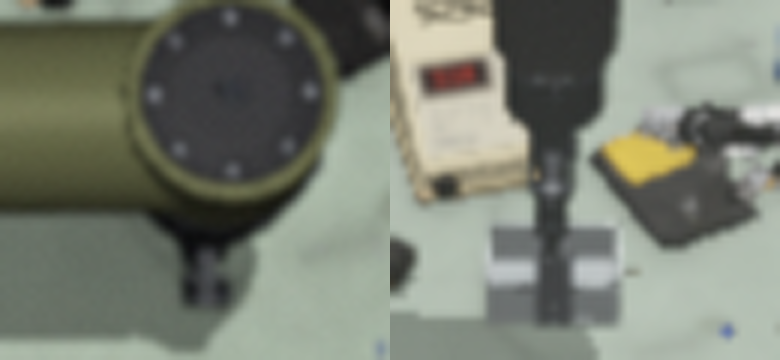

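The side view shows the finger over the tab, both at about column 553, so I'll lower, grip and lift.

```bash
python3 -m inch '[[[0.006,-0.003,0.09,0,0,0,0.4],[0.006,-0.003,0.09,0,0,0,0.4],[0,0,0.085,0,0,0,0.4],[0,0,0,0,0,0,0.4]]]'
python3 -m inch '[[[0,0,0,0,0,0,0.95],[0,0,0,0,0,0,0.95],[0,0,0,0,0,0,1],[0,0,0,0,0,0,1],[0,0,0,0,0,0,1],[0,0,0,0,0,0,1]]]' 80
```

```text
clock: 3.7
ee_pos: [0.4559, -0.204, 0.0773]
tool_rot: [-0.7, 0.714, 0.0, -0.0]
force: [-0.2, 1.1, -0.1]
grip_width: 0.0514
grasp_force: 0.0
clock: 4.3
ee_pos: [0.4569, -0.2046, 0.079]
tool_rot: [-0.7, 0.714, -0.001, 0.001]
force: [-0.2, 2.0, 6.1]
grip_width: 0.0068
grasp_force: 80.0
```

```bash
python3 -c "
from go import *
from h import at
s=R.from_euler('z',YAW).inv()
for n,u,v in (('dark/brass',379,318),('wht',192,295),('blk',185,262),('tape',205,343),('plierL',300,225)):
    p=at('top',u/1.5625,v/1.5625,.01); print(n,p.round(3),'stand',(s.apply(p-S)*1e3).round())
b=stand(-71,0,0);print(b)
q=status.sense()['ee_pos']
chain([((q[0],q[1],.17),None,3),((*stand(-110,0,0)[:2],.17),down(-70.2),8),((*stand(-110,0,0)[:2],.081),None,3),((*stand(-71,0,0)[:2],.081),None,4)])
"
```

```text
dark/brass [ 0.506 -0.073  0.01 ] stand [ -96. -169.   10.]
wht [0.575 0.373 0.01 ] stand [120. 227.  10.]
blk [0.656 0.391 0.01 ] stand [202. 217.  10.]
tape [0.459 0.339 0.01 ] stand [ -1. 235.  10.]
plierL [0.74  0.114 0.01 ] stand [187. -73.  10.]
[0.47219747 0.09464961 0.        ]
3 x [0.0001, -0.0004, -0.1517, 0.0, 0.0, 0.0] mm/row 30.3 deg/row 0.00
8 x [-0.1799, -0.0119, -0.0001, -0.0002, -0.0001, -0.0218] mm/row 36.0 deg/row 2.61
3 x [0.0, 0.0, 0.1483, 0.0, 0.0, 0.0] mm/row 29.7 deg/row 0.00
4 x [-0.0, -0.0487, 0.0, 0.0, 0.0, 0.0] mm/row 9.7 deg/row 0.00
```

```bash
python3 -m inch '[[[0,0,-0.06,0,0,0,1],[0,0,-0.1,0,0,0,1],[0,0,-0.15,0,0,0,1],[0,0,-0.15,0,0,0,1],[0,0,0,0,0,0,1]]]'
python3 -m inch '[[[-0.10,-0.007,0,0,0,-0.012,1],[-0.18,-0.012,0,0,0,-0.022,1],[-0.18,-0.012,0,0,0,-0.022,1],[-0.18,-0.012,0,0,0,-0.022,1],[-0.18,-0.012,0,0,0,-0.022,1],[-0.18,-0.012,0,0,0,-0.022,1],[-0.18,-0.012,0,0,0,-0.022,1],[-0.18,-0.012,0,0,0,-0.022,1]]]'
python3 -m inch '[[[-0.08,-0.005,0,0,0,-0.01,1],[0,0,0,0,0,0,1],[0,0,0,0,0,0,1]]]'
python3 -c "
from go import *
chain([((*stand(-110,0,0)[:2],.10),down(-70.2),3),((*stand(-110,0,0)[:2],.081),None,2),((*stand(-71,0,0)[:2],.081),None,4)])
"
python3 - <<'E'
import cv2
from bench import optics
s=optics.snapshot("side")[:,:,::-1]
cv2.imwrite("pics/z3.png",cv2.resize(s[110:220,160:310],None,fx=5,fy=5,interpolation=2))
E
```

```text
clock: 4.8
ee_pos: [0.4574, -0.2051, 0.1744]
tool_rot: [-0.7, 0.714, -0.003, 0.002]
force: [0.2, -0.3, -1.9]
grip_width: 0.0067
grasp_force: 78.8
clock: 5.6
ee_pos: [0.4372, 0.0676, 0.1684]
tool_rot: [0.814, -0.581, -0.001, 0.001]
force: [1.1, 0.5, -2.3]
grip_width: 0.006
grasp_force: 78.7
clock: 5.9
ee_pos: [0.4336, 0.0817, 0.1687]
tool_rot: [0.819, -0.573, -0.0, 0.001]
force: [0.1, -0.6, -3.0]
grip_width: 0.0062
grasp_force: 78.7
3 x [0.0015, -0.0029, 0.1145, 0.0002, -0.0, 0.0007] mm/row 22.9 deg/row 0.08
2 x [0.0, 0.0, 0.0475, 0.0, 0.0, 0.0] mm/row 9.5 deg/row 0.00
4 x [-0.0, -0.0487, 0.0, 0.0, 0.0, 0.0] mm/row 9.7 deg/row 0.00
```

View pics/z3.png

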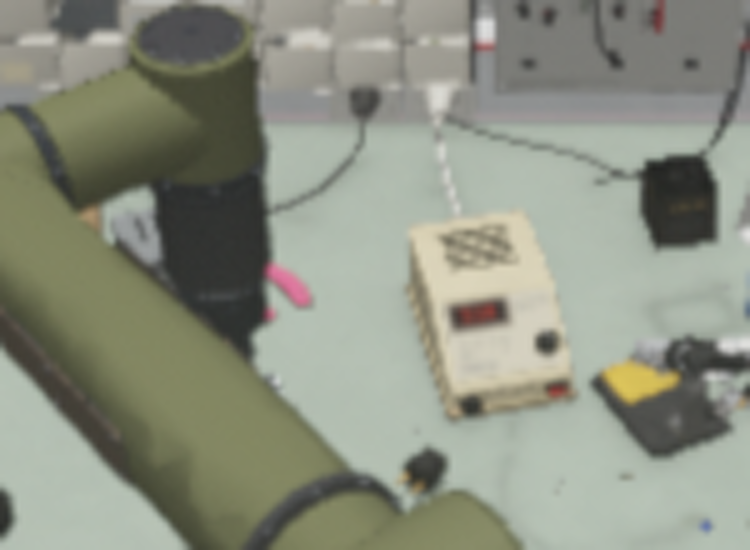

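The arm hides the bin here, but its old place is empty and the wrist carries about 2.5 N, so it is held. Next I'll lower it in front of the tray.

```bash
python3 -m inch '[[[0.002,-0.003,0.115,0,0,0,1],[0.002,-0.003,0.115,0,0,0,1],[0,-0.003,0.115,0,0,0,1],[0,0,0.045,0,0,0,1],[0,0,0.03,0,0,0,1],[0,0,0,0,0,0,1],[0,0,0,0,0,0,1]]]'
python3 -c "
from go import *
s=status.sense();print(s['ee_pos'],s['force'],s['moment'])
chain([((*stand(-71,0,0)[:2],.081),down(-70.2),4)])
"
```

```text
clock: 6.65
ee_pos: [0.4365, 0.0817, 0.0863]
tool_rot: [0.819, -0.574, 0.001, -0.001]
force: [0.2, 0.4, -1.8]
grip_width: 0.0064
grasp_force: 78.7
[0.43654539 0.08166824 0.08625252] [ 0.22218313  0.36839709 -1.81308132] [-0.02133351  0.03099965  0.01005597]
4 x [-0.0001, -0.0474, 0.0066, -0.0002, -0.0, 0.0004] mm/row 9.6 deg/row 0.05
```

```bash
python3 -m inch '[[[0,0,0.013,0,0,0,1],[0,0,0.013,0,0,0,1],[0,-0.045,0,0,0,0,1],[0,-0.048,0,0,0,0,1],[0,-0.048,0,0,0,0,1],[0,-0.048,0,0,0,0,1],[0,0,0,0,0,0,1],[0,0,0,0,0,0,1]]]'
python3 -c "
from go import *
s=status.sense();print(s['ee_pos'],s['force'],s['moment'])
print(R.from_euler('z',YAW).inv().apply(s['ee_pos']-S)*1e3)
"
```

```text
clock: 7.45
ee_pos: [0.4715, 0.0945, 0.0795]
tool_rot: [0.819, -0.574, -0.0, 0.001]
force: [-0.5, 0.1, -2.6]
grip_width: 0.0066
grasp_force: 78.8
[0.47152953 0.09452879 0.07951539] [-0.48369061  0.08226851 -2.59604368] [-0.08059844  0.05066354 -0.02726733]
[-71.66937386   0.1125844   79.51538724]
```

```bash
python3 -m inch '[[[0,0,0.008,0,0,0,1],[0,0,0,0,0,0,1],[0,0,0,0,0,0,0.85],[0,0,0,0,0,0,0.7],[0,0,0,0,0,0,0.65]]]'
python3 -m inch '[[[0,0,-0.1,0,0,0,0.65],[0,0,-0.17,0,0,0,0.65],[0,0,-0.17,0,0,0,0.65],[0,0,-0.17,0,0,0,0.65],[0,0.1,-0.17,0,0,0,0.5],[0,0.1,-0.17,0,0,0,0.3],[0,0,0,0,0,0,0]]]'
python3 -c "
from go import *
s=status.sense();print(s['ee_pos'],s['force'],s['joint_pos'])
def lean(d): # tool z=(sin d,0,-cos d) in stand
    return R.from_euler('z',YAW)*R.from_euler('y',-np.radians(d))*R.from_quat([1,0,0,0])
def lean2(d): return lean(d)*R.from_euler('z',180,degrees=True)
for L in (lean,lean2):
    print(L(43).as_matrix().round(3).tolist())
    a=np.radians(43); g=lambda t,dz=0: stand(78-np.sin(a)*t,0,104+np.cos(a)*t+dz)  # tcp t mm behind grip point
    chain([((*stand(-90,0,0)[:2],.30),L(0),12),(g(120),L(43),10),(g(3),None,6)])
"
```

```text
clock: 7.95
ee_pos: [0.4716, 0.0946, 0.0785]
tool_rot: [0.819, -0.573, 0.0, -0.0]
force: [-0.1, -0.2, -0.0]
grip_width: 0.0298
grasp_force: 0.0
clock: 8.65
ee_pos: [0.4344, 0.0805, 0.2748]
tool_rot: [0.819, -0.574, 0.003, -0.004]
force: [1.5, 0.7, 0.1]
grip_width: 0.0701
grasp_force: 0.0
[0.43435353 0.08050145 0.27477727] [1.48461219 0.74553895 0.05156716] [ 0.64645077 -0.39571493 -0.2572013   0.00272643 -1.69912772 -0.29700628]
[[0.688, 0.339, 0.642], [0.248, -0.941, 0.231], [0.682, 0.0, -0.731]]
12 x [0.0064, -0.0076, -0.0105, -0.0003, -0.0003, -0.0624] mm/row 2.9 deg/row 7.48
10 x [0.0233, 0.0, 0.0669, 0.0, 0.0358, 0.0] mm/row 14.2 deg/row 4.30
6 x [0.0, -0.0, 0.0975, 0.0, 0.0, 0.0] mm/row 19.5 deg/row 0.00
[[-0.688, -0.339, 0.642], [-0.248, 0.941, 0.231], [-0.682, -0.0, -0.731]]
12 x [-0.0067, -0.0074, -0.0105, -0.0003, 0.0003, 0.0626] mm/row 2.9 deg/row 7.52
10 x [-0.0233, -0.0, 0.0669, 0.0, -0.0358, 0.0] mm/row 14.2 deg/row 4.30
6 x [-0.0, 0.0, 0.0975, 0.0, 0.0, 0.0] mm/row 19.5 deg/row 0.00
```

```bash
cat >> go.py <<'E'
def lean(d): return R.from_euler('z',YAW)*R.from_euler('y',-np.radians(d))*R.from_quat([1,0,0,0])
def insta(p): return (R.from_euler('z',YAW).inv().apply(p-S)*1e3).round(1)
def g(t,d=45,th=0): # tcp t mm behind the grip point along a tool leaning d, tray at th
    a=np.radians(d); return stand(78*np.cos(th)-42*np.sin(th)-np.sin(a)*t,0,62+78*np.sin(th)+42*np.cos(th)+np.cos(a)*t)
E
python3 -m inch '[[[0.006,-0.008,-0.01,0,0,-0.062,0],[0.006,-0.008,-0.01,0,0,-0.062,0],[0.006,-0.008,-0.01,0,0,-0.062,0],[0.006,-0.008,-0.01,0,0,-0.062,0],[0.006,-0.008,-0.01,0,0,-0.062,0],[0.006,-0.008,-0.01,0,0,-0.062,0],[0.006,-0.008,-0.01,0,0,-0.062,0],[0.006,-0.008,-0.01,0,0,-0.062,0]]]'
python3 -m inch '[[[0.006,-0.008,-0.01,0,0,-0.062,0],[0.006,-0.008,-0.01,0,0,-0.062,0],[0.006,-0.008,-0.01,0,0,-0.062,0],[0.006,-0.008,-0.01,0,0,-0.062,0],[0,0,0,0,0,0,0]]]'
python3 -c "
from go import *
s=status.sense();print(insta(s['ee_pos']),s['joint_pos'].round(2))
chain([(g(125),lean(45),12),(g(0),None,6)])"
python3 - <<'E'
import cv2,numpy as np
from bench import optics
t=optics.snapshot("top")[:,:,::-1]; s=optics.snapshot("side")[:,:,::-1]
cv2.imwrite("pics/z4.png",np.hstack([cv2.resize(t[130:230,145:225],None,fx=5,fy=5,interpolation=2),cv2.resize(s[110:210,165:245],None,fx=5,fy=5,interpolation=2)]))
E
```

```text
clock: 9.45
ee_pos: [0.4491, 0.0834, 0.2842]
tool_rot: [0.996, -0.089, -0.0, 0.0]
force: [-0.2, -0.3, 0.4]
grip_width: 0.0853
grasp_force: 0.0
clock: 9.95
ee_pos: [0.4538, 0.0899, 0.2923]
tool_rot: [0.986, 0.168, 0.0, 0.0]
force: [-0.7, -0.1, -0.5]
grip_width: 0.0857
grasp_force: 0.0
[-89.9   1.8 292.3] [ 0.63 -0.32 -0.17  0.   -1.72  1.27]
12 x [0.0168, 0.0006, 0.052, 0.0001, 0.0312, -0.0003] mm/row 10.9 deg/row 3.75
6 x [-0.0, -0.0, 0.1042, 0.0, 0.0, 0.0] mm/row 20.8 deg/row 0.00
```

View pics/z4.png

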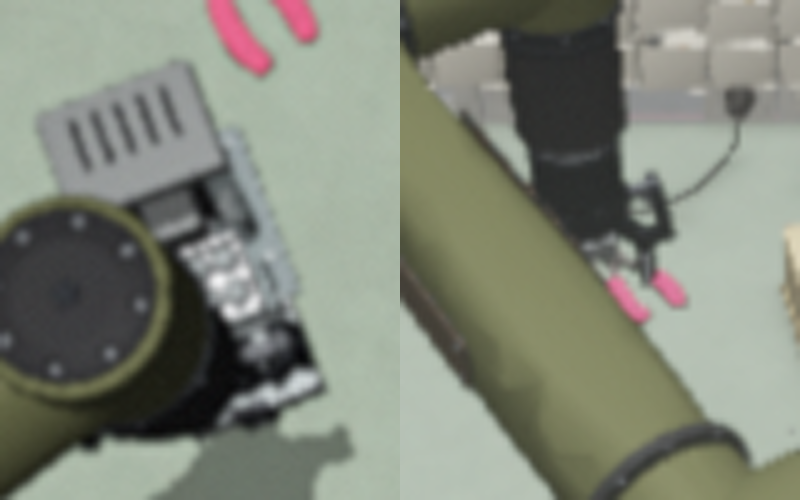

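The top view shows the bin under the lip, with its near right corner at crop (325,390), and the handle is clear. I'll check that corner against the plan and lean the tool.

```bash
python3 -c "
from go import *; from h import *
print('pred crop',(px('top',stand(-67.6,-52,42))-[145,130])*5, insta(at('top',145+325/5,130+390/5,.042)))"
python3 -m inch '[[[0.017,0.001,0.052,0,0.031,0,0],[0.017,0.001,0.052,0,0.031,0,0],[0.017,0.001,0.052,0,0.031,0,0],[0.017,0.001,0.052,0,0.031,0,0],[0.017,0.001,0.052,0,0.031,0,0],[0.017,0.001,0.052,0,0.031,0,0],[0.017,0.001,0.052,0,0.031,0,0],[0.017,0.001,0.052,0,0.031,0,0]]]'
python3 -m inch '[[[0.017,0.001,0.052,0,0.031,0,0],[0.017,0.001,0.052,0,0.031,0,0],[0.017,0.001,0.052,0,0.031,0,0],[0.017,0.001,0.052,0,0.031,0,0],[0,0,0,0,0,0,0],[0,0,0,0,0,0,0]]]'
python3 -c "
from go import *
s=status.sense();print(insta(s['ee_pos']),insta(g(125)),s['joint_pos'].round(2),R.from_quat(s['tool_rot']).as_matrix()[:,2])
chain([(g(60),lean(45),4),(g(0),None,5)])"
python3 - <<'E'
import cv2,numpy as np
from bench import optics
t=optics.snapshot("top")[:,:,::-1]; s=optics.snapshot("side")[:,:,::-1]
cv2.imwrite("pics/z5.png",np.hstack([cv2.resize(t[130:230,145:225],None,fx=5,fy=5,interpolation=2),cv2.resize(s[110:210,165:245],None,fx=5,fy=5,interpolation=2)]))
E
```

```text
pred crop [321.53943598 384.45605585] [-72.3 -52.9  42. ]
clock: 10.85
ee_pos: [0.4966, 0.1031, 0.2179]
tool_rot: [0.953, 0.16, 0.254, -0.044]
force: [-0.1, -1.6, 0.7]
grip_width: 0.0854
grasp_force: 0.0
clock: 11.45
ee_pos: [0.5296, 0.1134, 0.1923]
tool_rot: [0.912, 0.154, 0.374, -0.064]
force: [-0.7, -0.3, 0.1]
grip_width: 0.0855
grasp_force: 0.0
[-10.7  -1.7 192.3] [-10.4  -0.  192.4] [ 0.73 -0.84 -0.97  0.41 -0.74  0.97] [ 0.66253585  0.23126605 -0.71243404]
4 x [0.0007, -0.0025, 0.0814, 0.0008, 0.0009, -0.0009] mm/row 16.3 deg/row 0.18
5 x [-0.0, 0.0, 0.06, 0.0, 0.0, 0.0] mm/row 12.0 deg/row 0.00
```

View pics/z5.png

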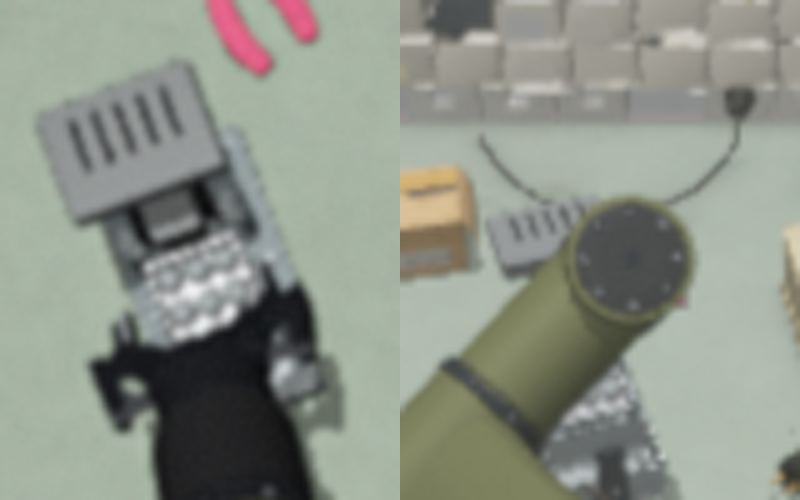

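The top view shows the leaning gripper in line with the handle: finger midpoint (205,320), handle (165,215). The bin's tab stands clear of the arm at side (615,470). I'll move in.

```bash
python3 -m inch '[[[0.001,-0.002,0.08,0.001,0.001,-0.001,0],[0.001,-0.002,0.08,0.001,0.001,-0.001,0],[0.001,-0.002,0.08,0.001,0.001,-0.001,0],[0.001,-0.002,0.08,0.001,0.001,-0.001,0],[0,0,0,0,0,0,0]]]'
python3 -c "
from go import *
s=status.sense();print(insta(s['ee_pos']),insta(g(60)),s['joint_pos'].round(2),s['force'])
chain([(g(0),lean(45),5)])"
```

```text
clock: 12.05
ee_pos: [0.5726, 0.1304, 0.1458]
tool_rot: [0.91, 0.16, 0.376, -0.066]
force: [0.0, -0.5, -0.9]
grip_width: 0.0859
grasp_force: 0.0
[ 35.6  -0.4 145.8] [ 35.6  -0.  146.4] [ 0.66 -0.63 -0.96  0.45 -0.52  0.95] [ 0.00139725 -0.49518259 -0.85766662]
5 x [0.0004, -0.0004, 0.0596, -0.0001, 0.0001, 0.0001] mm/row 11.9 deg/row 0.03
```

```bash
python3 -m inch '[[[0,0,0.06,0,0,0,0],[0,0,0.06,0,0,0,0],[0,0,0.06,0,0,0,0],[0,0,0.06,0,0,0,0],[0,0,0.055,0,0,0,0],[0,0,0,0,0,0,0],[0,0,0,0,0,0,0]]]'
python3 -c "
from go import *
s=status.sense();print(insta(s['ee_pos']),insta(g(0)),s['joint_pos'].round(2),s['force'],R.from_quat(s['tool_rot']).as_matrix()[:,2])"
```

```text
clock: 12.75
ee_pos: [0.6118, 0.1449, 0.1068]
tool_rot: [0.909, 0.16, 0.378, -0.066]
force: [-0.8, 0.7, 0.8]
grip_width: 0.0852
grasp_force: 0.0
[ 77.3  -0.  106.8] [ 78.  -0. 104.] [ 0.59 -0.43 -0.95  0.56 -0.33  0.86] [-0.79922649  0.72158987  0.84518437] [ 0.66644844  0.2416002  -0.70531966]
```

```bash
python3 -m inch '[[[0,0,0.006,0,0,0,0.3],[0,0,0.006,0,0,0,0.4],[0,0,0,0,0,0,0.6],[0,0,0,0,0,0,0.8],[0,0,0,0,0,0,0.8],[0,0,0,0,0,0,0.8],[0,0,0,0,0,0,0.8]]]' 60
python3 -c "
from go import *
s=status.sense();print(insta(s['ee_pos']),s['force'],s['moment'])"
```

```text
clock: 13.45
ee_pos: [0.6137, 0.1454, 0.1066]
tool_rot: [0.909, 0.16, 0.379, -0.067]
force: [-14.4, -4.8, 10.2]
grip_width: 0.0377
grasp_force: 60.0
[ 79.3  -0.2 106.6] [-14.35944997  -4.75874436  10.22066649] [-0.96115705  2.93202708  0.13204508]
```

Run:
```python
import cv2,numpy as np
from bench import optics,status
t=optics.snapshot("top")[:,:,::-1]; s=optics.snapshot("side")[:,:,::-1]
cv2.imwrite("pics/z6.png",np.hstack([cv2.resize(t[135:200,145:205],None,fx=7,fy=7,interpolation=2),cv2.resize(s[135:200,165:218],None,fx=7,fy=7,interpolation=2)]))
s=status.sense();print(s['force'],s['moment'],s['grip_width'],s['grasp_force'])
```

```text
[-15.14035175  -5.40199298  11.88841361] [-0.94776227  2.95559889  0.08450578] 0.037132594400225746 59.953781962394714
```

View pics/z6.png

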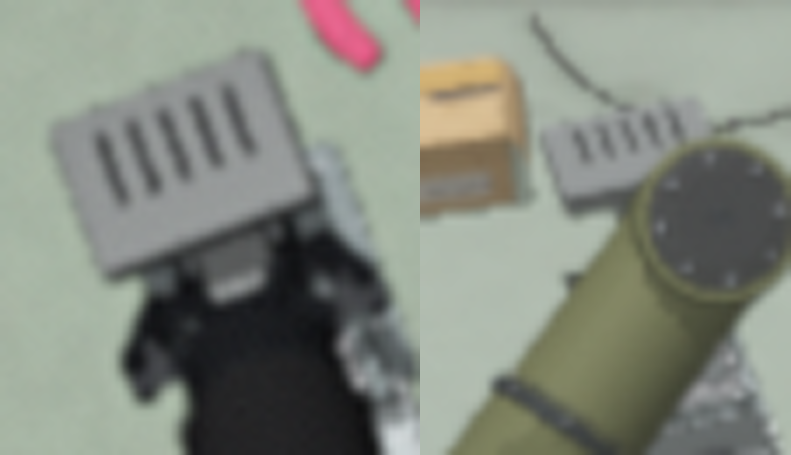

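The block sits between the fingers, just below the lamp edge at top crop (235,280). The roughly 19 N axial push fits the pads swinging forward on the buttons. I'll ease back a little and lower the grip force to see what the width does.

```bash
python3 -m inch '[[[0,0,-0.01,0,0,0,0.8],[0,0,-0.005,0,0,0,0.8],[0,0,0,0,0,0,0.8]]]' 60
python3 -m inch '[[[0,0,0,0,0,0,0.8],[0,0,0,0,0,0,0.8],[0,0,0,0,0,0,0.8]]]' 30
python3 -c "
from go import *
s=status.sense();print(insta(s['ee_pos']),s['force'],s['moment'])"
```

```text
clock: 13.85
ee_pos: [0.6123, 0.1452, 0.1087]
tool_rot: [0.909, 0.16, 0.38, -0.067]
force: [16.5, -0.8, -3.4]
grip_width: 0.0377
grasp_force: 62.0
clock: 14.15
ee_pos: [0.6123, 0.1452, 0.1085]
tool_rot: [0.909, 0.16, 0.38, -0.067]
force: [17.1, -1.1, -3.2]
grip_width: 0.0376
grasp_force: 62.0
[7.800e+01 1.000e-01 1.085e+02] [17.13885229 -1.11585341 -3.15865234] [-0.92285542 -1.88741746 -1.45676471]
```

```bash
python3 -m inch '[[[0.003,0,-0.01,0,0,0,0.8],[0.003,0,-0.01,0,0,0,0.8],[0,0,0,0,0,0,0.8]]]' 60
python3 -c "
from go import *
s=status.sense();print(insta(s['ee_pos']),s['force'],s['moment'],s['joint_pos'].round(2))"
```

```text
clock: 14.45
ee_pos: [0.6103, 0.1444, 0.1121]
tool_rot: [0.909, 0.16, 0.379, -0.067]
force: [13.7, -1.3, -1.6]
grip_width: 0.0376
grasp_force: 61.6
[7.580e+01 1.000e-01 1.121e+02] [13.66387898 -1.32598803 -1.63780835] [-1.07314931 -1.36247337 -1.30191156] [ 0.6  -0.44 -0.94  0.55 -0.34  0.87]
```

```bash
cat >> go.py <<'E'
def arc(ths):
    L=lean(45)
    for a,b in zip(ths,ths[1:]): print(a,b,(L.inv().apply(g(0,45,b)-g(0,45,a))/.2).round(4).tolist())
def theta(off=(1.3,2.6)):
    s=status.sense(); p=insta(s['ee_pos'])-[off[0],0,off[1]+62]
    print(s['clock'],'tcp',insta(s['ee_pos']),'theta %.3f radius %.1f'%(np.arctan2(p[2],p[0])-np.arctan2(42,78),np.hypot(p[0],p[2])),s['force'].round(1),s['grip_width'].round(4),s['joint_pos'].round(2))
E
python3 -c "
from go import *
theta(); arc([.07,.14,.21,.28,.35,.42,.49,.56,.63,.69,.74,.78])"
```

```text
Traceback (most recent call last):
  File "go.py", line 24, in theta
    print(s['clock'],'tcp',insta(s['ee_pos']),'theta %.3f radius %.1f'%(np.arctan2(p[2],p[0])-np.arctan2(42,78),np.hypot(p[0],p[2])),s['force'].round(1),s['grip_width'].round(4),s['joint_pos'].round(2))
                                                                                                                                                         ^^^^^^^^^^^^^^^^^^^^^
AttributeError: 'float' object has no attribute 'round'
```

```bash
sed -i "s/s\['grip_width'\].round(4)/round(s['grip_width'],4)/" go.py
python3 -c "
from go import *
theta(); arc([.07,.14,.21,.28,.35,.42,.49,.56,.63,.69,.74,.78])"
```

```text
14.45 tcp [7.580e+01 1.000e-01 1.121e+02] theta 0.074 radius 88.4 [13.7 -1.3 -1.6] 0.0376 [ 0.6  -0.44 -0.94  0.55 -0.34  0.87]
0.07 0.14 [0.0057, -0.0, -0.0305]
0.14 0.21 [0.0036, -0.0, -0.0308]
0.21 0.28 [0.0014, 0.0, -0.031]
0.28 0.35 [-0.0007, -0.0, -0.031]
0.35 0.42 [-0.0029, 0.0, -0.0309]
0.42 0.49 [-0.005, -0.0, -0.0306]
0.49 0.56 [-0.0072, 0.0, -0.0302]
0.56 0.63 [-0.0093, -0.0, -0.0296]
0.63 0.69 [-0.0096, 0.0, -0.0248]
0.69 0.74 [-0.0091, -0.0, -0.0202]
0.74 0.78 [-0.008, -0.0, -0.0158]
```

```bash
python3 -m inch '[[[0.006,0,-0.03,0,0,0,0.8],[0.004,0,-0.031,0,0,0,0.8],[0.001,0,-0.031,0,0,0,0.8],[0,0,-0.031,0,0,0,0.8],[0,0,0,0,0,0,0.8],[0,0,0,0,0,0,0.8]]]'
python3 -c "
from go import *
theta()"
python3 - <<'E'
import cv2,numpy as np
from bench import optics,status
t=optics.snapshot("top")[:,:,::-1]
cv2.imwrite("pics/z7.png",cv2.resize(t[135:215,145:225],None,fx=7,fy=7,interpolation=2))
E
```

```text
clock: 15.05
ee_pos: [0.5952, 0.139, 0.1313]
tool_rot: [0.909, 0.16, 0.38, -0.067]
force: [8.2, -2.3, 1.7]
grip_width: 0.0375
grasp_force: 61.8
15.05 tcp [ 59.8   0.  131.3] theta 0.357 radius 88.7 [ 8.2 -2.3  1.7] 0.0375 [ 0.63 -0.52 -0.94  0.49 -0.42  0.92]
```

View pics/z7.png

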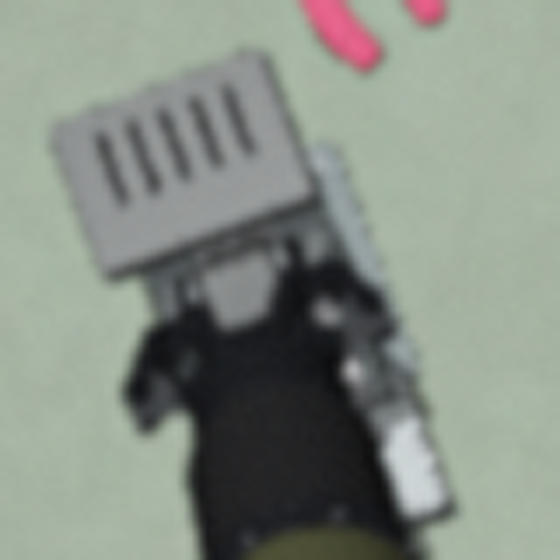

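The handle block (crop (240,290)) has come up with the gripper and the arc radius is constant, so the tray is unlatched and at about 0.36 rad. That was my last picture view. I'll carry on raising to about 0.78, slowing at the end.

```bash
python3 -m inch '[[[-0.003,0,-0.031,0,0,0,0.8],[-0.005,0,-0.031,0,0,0,0.8],[-0.007,0,-0.03,0,0,0,0.8],[-0.007,0,-0.02,0,0,0,0.8],[-0.006,0,-0.017,0,0,0,0.8],[-0.005,0,-0.012,0,0,0,0.8],[0,0,0,0,0,0,0.8],[0,0,0,0,0,0,0.8]]]'
python3 -c "
from go import *
theta(); arc([.66,.70,.74,.78])"
```

```text
clock: 15.9
ee_pos: [0.5725, 0.1307, 0.1479]
tool_rot: [0.908, 0.16, 0.381, -0.067]
force: [8.8, -2.1, 5.0]
grip_width: 0.0375
grasp_force: 61.4
15.9 tcp [ 35.6  -0.  147.9] theta 0.686 radius 90.1 [ 8.8 -2.1  5. ] 0.0375 [ 0.66 -0.63 -0.97  0.46 -0.51  0.94]
0.66 0.7 [-0.0067, -0.0, -0.0164]
0.7 0.74 [-0.0074, 0.0, -0.0161]
0.74 0.78 [-0.008, -0.0, -0.0158]
```

```bash
cat >> go.py <<'E'
def th2():
    for ex in (0,3):
        f=lambda p:np.arctan2(p[2]-62-2.1,p[0]+2.1-ex)
        s=status.sense(); print('theta %.3f'%(f(insta(s['ee_pos']))-f([79.3,0,106.6])),insta(s['ee_pos']),s['force'].round(1),s['clock'])
E
python3 -m inch '[[[-0.005,0,-0.011,0,0,0,0.8],[-0.005,0,-0.011,0,0,0,0.8],[-0.005,0,-0.011,0,0,0,0.8],[-0.005,0,-0.009,0,0,0,0.8],[0,0,0,0,0,0,0.8],[0,0,0,0,0,0,0.8]]]'
python3 -c "
from go import *
th2()"
```

```text
clock: 16.5
ee_pos: [0.5644, 0.1278, 0.1514]
tool_rot: [0.908, 0.16, 0.381, -0.067]
force: [9.9, -3.2, 5.3]
grip_width: 0.0373
grasp_force: 61.5
theta 0.769 [ 2.690e+01 -1.000e-01  1.514e+02] [ 9.9 -3.2  5.3] 16.5
theta 0.785 [ 2.690e+01 -1.000e-01  1.514e+02] [ 9.9 -3.2  5.3] 16.5
```

```bash
python3 -m inch '[[[0,0,0,0,0,0,0.8],[0,0,0,0,0,0,0.8],[0,0,0,0,0,0,0.8],[0,0,0,0,0,0,0.8],[0,0,0,0,0,0,0.8],[0,0,0,0,0,0,0.8],[0,0,0,0,0,0,0.8],[0,0,0,0,0,0,0.8]]]'
python3 -m inch '[[[-0.002,0,-0.003,0,0,0,0.8],[0,0,0,0,0,0,0.8],[0,0,0,0,0,0,0.8],[0,0,0,0,0,0,0.8],[0,0,0,0,0,0,0.8],[0,0,0,0,0,0,0.8],[0,0,0,0,0,0,0.8],[0,0,0,0,0,0,0.8]]]'
python3 -c "
from go import *
th2(); arc([.785,.7,.6,.5,.4,.3,.2,.1,.0])"
```

```text
clock: 17.3
ee_pos: [0.5644, 0.1278, 0.1514]
tool_rot: [0.908, 0.16, 0.381, -0.067]
force: [10.2, -4.2, 4.1]
grip_width: 0.0372
grasp_force: 61.5
clock: 18.1
ee_pos: [0.5638, 0.1276, 0.1517]
tool_rot: [0.908, 0.16, 0.381, -0.067]
force: [11.9, -2.6, 3.0]
grip_width: 0.0373
grasp_force: 61.4
theta 0.775 [ 26.4  -0.  151.7] [11.9 -2.6  3. ] 18.1
theta 0.791 [ 26.4  -0.  151.7] [11.9 -2.6  3. ] 18.1
0.785 0.7 [0.0164, -0.0, 0.0339]
0.7 0.6 [0.0155, -0.0, 0.0415]
0.6 0.5 [0.0113, 0.0, 0.0428]
0.5 0.4 [0.007, -0.0, 0.0437]
0.4 0.3 [0.0026, 0.0, 0.0442]
0.3 0.2 [-0.0018, -0.0, 0.0442]
0.2 0.1 [-0.0062, 0.0, 0.0438]
0.1 0.0 [-0.0106, -0.0, 0.043]
```

```bash
python3 -m inch '[[[0.009,0,0.017,0,0,0,0.8],[0.008,0,0.018,0,0,0,0.8],[0.008,0,0.02,0,0,0,0.8],[0.008,0,0.021,0,0,0,0.8],[0.006,0,0.022,0,0,0,0.8],[0.006,0,0.022,0,0,0,0.8],[0.004,0,0.022,0,0,0,0.8],[0.003,0,0.022,0,0,0,0.8]]]'
python3 -m inch '[[[0.002,0,0.022,0,0,0,0.8],[0.001,0,0.022,0,0,0,0.8],[-0.001,0,0.022,0,0,0,0.8],[-0.001,0,0.022,0,0,0,0.8],[0,0,0,0,0,0,0.8]]]'
python3 -c "
from go import *
th2(); 
L=lean(45); p=status.sense()['ee_pos']; print(L.inv().apply(stand(79.3,0,106.6)-p)/.2)"
```

```text
clock: 18.9
ee_pos: [0.5918, 0.1375, 0.1337]
tool_rot: [0.909, 0.16, 0.379, -0.067]
force: [-0.5, -3.0, 6.9]
grip_width: 0.0371
grasp_force: 62.5
clock: 19.4
ee_pos: [0.6035, 0.1419, 0.12]
tool_rot: [0.909, 0.16, 0.378, -0.066]
force: [2.8, -1.7, 4.9]
grip_width: 0.0372
grasp_force: 63.4
theta 0.189 [ 6.85e+01 -1.00e-01  1.20e+02] [ 2.8 -1.7  4.9] 19.4
theta 0.194 [ 6.85e+01 -1.00e-01  1.20e+02] [ 2.8 -1.7  4.9] 19.4
[-0.0093854  -0.00036089  0.08542574]
```

```bash
python3 -m inch '[[[-0.001,0,0.022,0,0,0,0.8],[-0.002,0,0.022,0,0,0,0.8],[-0.003,0,0.02,0,0,0,0.8],[-0.003,0,0.015,0,0,0,0.8],[-0.003,0,0.007,0,0,0,0.8],[0,0,0,0,0,0,0.8],[0,0,0,0,0,0,0.8]]]'
python3 -c "
from go import *
th2()"
```

```text
clock: 20.1
ee_pos: [0.6124, 0.1446, 0.1065]
tool_rot: [0.91, 0.16, 0.378, -0.066]
force: [-46.7, -12.0, 26.8]
grip_width: 0.0376
grasp_force: 60.7
theta 0.007 [ 77.8  -0.5 106.5] [-46.7 -12.   26.8] 20.1
theta 0.007 [ 77.8  -0.5 106.5] [-46.7 -12.   26.8] 20.1
```

```bash
python3 -m inch '[[[0,0,-0.006,0,0,0,0.8],[0,0,0,0,0,0,0.8]]]'
python3 -m inch '[[[0,0,0,0,0,0,0.35],[0,0,0,0,0,0,0.3],[0,0,0,0,0,0,0.1],[0,0,0,0,0,0,0],[0,0,0,0,0,0,0],[0,0,0,0,0,0,0]]]'
python3 -c "
from go import *
th2()"
```

```text
clock: 20.3
ee_pos: [0.6118, 0.1446, 0.1071]
tool_rot: [0.909, 0.16, 0.378, -0.066]
force: [-24.8, -7.9, 16.9]
grip_width: 0.037
grasp_force: 62.2
clock: 20.9
ee_pos: [0.6119, 0.1451, 0.1058]
tool_rot: [0.91, 0.16, 0.378, -0.066]
force: [0.1, -0.0, -0.5]
grip_width: 0.0851
grasp_force: 0.0
theta 0.001 [7.750e+01 1.000e-01 1.058e+02] [ 0.1 -0.  -0.5] 20.9
theta 0.002 [7.750e+01 1.000e-01 1.058e+02] [ 0.1 -0.  -0.5] 20.9
```

Now back out along the tool axis, past the lamp, then up and clear.

```bash
python3 -m inch '[[[0,0,-0.06,0,0,0,0],[0,0,-0.08,0,0,0,0],[0,0,-0.1,0,0,0,0],[0,0,-0.1,0,0,0,0],[0,0,-0.1,0,0,0,0],[0,0,-0.1,0,0,0,0],[0,0,-0.1,0,0,0,0],[0,0,0,0,0,0,0]]]'
python3 -c "
from go import *
s=status.sense(); print(insta(s['ee_pos']),s['force'],s['joint_pos'].round(2))
p=s['ee_pos']
chain([(stand(-90,0,300),lean(0),12),((.40,.40,.36),None,8)])"
```

```text
clock: 21.7
ee_pos: [0.5266, 0.1145, 0.2001]
tool_rot: [0.908, 0.16, 0.38, -0.068]
force: [0.6, -0.3, -0.1]
grip_width: 0.0853
grasp_force: 0.0
[-13.    0.3 200.1] [ 0.61382532 -0.34440287 -0.06437591] [ 0.73 -0.86 -0.98  0.4  -0.74  0.99]
12 x [-0.0121, -0.0, -0.0526, -0.0001, -0.0316, 0.0001] mm/row 10.8 deg/row 3.79
8 x [0.0341, -0.1948, -0.0375, 0.0, 0.0, 0.0] mm/row 40.3 deg/row 0.00
```

```bash
python3 -m inch '[[[-0.012,0,-0.053,0,-0.032,0,0],[-0.012,0,-0.053,0,-0.032,0,0],[-0.012,0,-0.053,0,-0.032,0,0],[-0.012,0,-0.053,0,-0.032,0,0],[-0.012,0,-0.053,0,-0.032,0,0],[-0.012,0,-0.053,0,-0.032,0,0],[-0.012,0,-0.053,0,-0.032,0,0],[-0.012,0,-0.053,0,-0.032,0,0]]]'
python3 -m inch '[[[-0.012,0,-0.053,0,-0.032,0,0],[-0.012,0,-0.053,0,-0.032,0,0],[-0.012,0,-0.053,0,-0.032,0,0],[-0.012,0,-0.053,0,-0.032,0,0],[0,0,0,0,0,0,0]]]'
python3 -m inch '[[[0.034,-0.195,-0.037,0,0,0,0],[0.034,-0.195,-0.037,0,0,0,0],[0.034,-0.195,-0.037,0,0,0,0],[0.034,-0.195,-0.037,0,0,0,0],[0.034,-0.195,-0.037,0,0,0,0],[0.034,-0.195,-0.037,0,0,0,0],[0.034,-0.195,-0.037,0,0,0,0],[0,0,0,0,0,0,0]]]'
python3 - <<'E'
import cv2,numpy as np
from bench import optics
from go import *; from h import *
t=optics.snapshot("top")[:,:,::-1].copy(); cv2.imwrite("pics/top8.png",t)
a=cv2.cvtColor(cv2.imread("pics/top0.png"),6).astype(float); b=cv2.cvtColor(t,6).astype(float)
def patch(im,p):
    u,v=px('top',p); return [cv2.getRectSubPix(im.astype(np.float32),(3,3),(float(u),float(v))).mean().round()]
for n,x in (('front',16),('back',40)):
    print(n,'before/after',[(patch(a,stand(x,y,76))+patch(b,stand(x,y,76))) for y in(-21,-10,0,10,21)])
def grid(im,x0,x1,y0,y1,z):
    for x in range(x1,x0-1,-6): print(x,[int(patch(im,stand(x,y,z))[0]) for y in range(y1,y0-1,-8)])
print('tray before');grid(a,0,56,-32,32,76);print('tray after');grid(b,0,56,-32,32,76)
print('bin');grid(b,-80,0,-60,60,20)
E
```

```text
clock: 22.5
ee_pos: [0.4705, 0.0937, 0.2572]
tool_rot: [0.977, 0.172, 0.122, -0.021]
force: [0.5, 0.5, 0.5]
grip_width: 0.0852
grasp_force: 0.0
clock: 23.0
ee_pos: [0.4568, 0.0887, 0.2974]
tool_rot: [0.985, 0.173, -0.009, 0.002]
force: [0.0, -0.6, 0.3]
grip_width: 0.0852
grasp_force: 0.0
clock: 23.8
ee_pos: [0.4068, 0.3652, 0.3468]
tool_rot: [0.985, 0.175, -0.009, 0.002]
force: [-0.7, -0.4, -1.2]
grip_width: 0.0851
grasp_force: 0.0
front before/after [[np.float32(153.0), np.float32(228.0)], [np.float32(157.0), np.float32(230.0)], [np.float32(157.0), np.float32(229.0)], [np.float32(161.0), np.float32(232.0)], [np.float32(157.0), np.float32(228.0)]]
back before/after [[np.float32(149.0), np.float32(157.0)], [np.float32(146.0), np.float32(151.0)], [np.float32(148.0), np.float32(159.0)], [np.float32(145.0), np.float32(165.0)], [np.float32(147.0), np.float32(159.0)]]
tray before
56 [128, 134, 133, 127, 117, 119, 139, 142, 120]
50 [139, 142, 139, 142, 139, 146, 148, 146, 134]
44 [141, 147, 135, 141, 147, 148, 151, 148, 145]
38 [147, 147, 143, 153, 145, 141, 149, 143, 145]
32 [160, 158, 172
[... 1248 characters left out ...]
195, 195, 197, 198, 184, 151, 162]
-36 [165, 143, 179, 194, 186, 182, 187, 183, 185, 189, 187, 192, 199, 189, 155, 164]
-42 [166, 141, 178, 191, 171, 165, 162, 165, 165, 167, 169, 172, 194, 182, 152, 163]
-48 [165, 142, 178, 189, 163, 153, 136, 151, 146, 145, 157, 150, 187, 182, 150, 165]
-54 [160, 134, 174, 185, 160, 134, 113, 123, 124, 137, 140, 144, 181, 175, 149, 165]
-60 [161, 129, 148, 151, 139, 99, 78, 81, 86, 119, 112, 127, 150, 136, 134, 165]
-66 [166, 133, 116, 114, 112, 87, 54, 45, 45, 79, 97, 106, 116, 107, 131, 165]
-72 [169, 155, 141, 140, 139, 126, 72, 52, 54, 87, 130, 134, 141, 141, 152, 166]
-78 [169, 169, 168, 168, 167, 157, 119, 105, 111, 135, 162, 162, 164, 165, 166, 167]
```

The tray's front row is empty, the back row is still full, and there is a dark three-ball-wide band in the bin. One last numeric check for anything moved elsewhere, using the first top picture.

Run:
```python
import cv2,numpy as np
from bench import optics
from h import *; from go import insta,status
a=cv2.imread("pics/top0.png");b=cv2.imread("pics/top8.png")
d=(cv2.absdiff(a,b).max(2)>30).astype(np.uint8)
n,_,st,c=cv2.connectedComponentsWithStats(d)
for i in range(1,n):
    if st[i,4]>=5 and c[i,1]<265: print(st[i].tolist(),insta(at('top',*c[i],.01)))
g=cv2.cvtColor(b,cv2.COLOR_BGR2HSV); 
s=status.sense();print(s['clock'],s['force'],abs(s['qd']).max())
```

```text
[180, 183, 3, 2, 6] [59.  17.8 10. ]
[178, 184, 18, 12, 117] [29.4  7.3 10. ]
[204, 193, 3, 6, 6] [-16.7 -50.6  10. ]
[177, 194, 34, 25, 402] [-37.1   4.1  10. ]
[265, 195, 27, 3, 55] [-116.5 -303.9   10. ]
[264, 198, 29, 21, 454] [-154.5 -284.6   10. ]
[0, 229, 21, 35, 299] [ 78.7 682.7  10. ]
[97, 230, 44, 31, 822] [-71.2 310.8  10. ]
23.85 [ 0.61733842 -0.45818098 -0.58387861] 0.03785260853607874
```

```bash
python3 -m inch '[[[0,0,0,0,0,0,0],[0,0,0,0,0,0,0],[0,0,0,0,0,0,0]]]'; python3 -c "
from bench import order; print(order.sign_off())"
```

```text
clock: 24.15
ee_pos: [0.408, 0.3604, 0.3493]
tool_rot: [0.985, 0.173, -0.008, 0.001]
force: [-0.5, 1.1, 1.0]
grip_width: 0.0852
grasp_force: 0.0
the job is handed in; nothing more can be done
None
```

I handed the job in at 24.2 s of the 58 s allowed, with no verdict returned; by the last camera check the front row is empty into the bin under the lip, the back row is still in the tray and nothing else on the bench moved, while the latch is inferred only from the tray reading level (about 0.00 rad) when I let go.

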